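Square a dental cast into the corner stop and start the curing lamp

TASK

Push the dental cast along the bench by its mint-green base into the corner of the blue stop, until its far side lies flush against the far rail and its left side flush against the left rail (left as the robot sees it); then press the red button fully down and let it come up again. Do not pinch, lift or tip the cast, do not touch its teeth, and do not press the button before the cast is home. Leave everything else on the bench where it stands.

Things in the scene. Friction and masses are not known exactly. Their poses are not given: they have to be found in the camera images.
- cast: dental cast on a rectangular mint-green base with upright sides: 76 mm along its x, 84 mm along its y, 24 mm high; origin at the centre of the underside. +x is its far side (towards the front teeth), +y its left side. It starts turned at most 0.35 rad from the stop, 6 to 11 cm short of home in x and 5 to 10 cm in y. Loose, about 0.18 to 0.34 kg, slides with 1 to 3 N
- cast_teeth: the cream teeth and pink gums on top of the cast, part of it: a horseshoe from 24 to 38 mm above the bench, at least 10 mm inside every side of the base. Origin on the base's centre, 23.5 mm above the bench
- cast_corner (a point): the far left lower corner of the cast's base (x +38 mm, y +42 mm in the cast's frame)
- stop: fixed blue corner stop; origin at its inner corner at bench level. Far rail: 205 mm along -y, face at x = 0. Left rail: 90 mm along -x, face at y = 0. Rails 12 mm thick (outside those faces), 20 mm high; the white mat is paper-thin (no step). When home, the cast's corner lies on this origin, axes parallel. Turned at most 0.25 rad from the world axes
- lamp (a point): foot of the white curing lamp, fixed to the stop 175 mm to the left of the inner corner: 120 mm along the stop's x (60 either side of this point), 80 mm along y, 100 mm high
- control: fixed white control box of the lamp, 70 x 90 x 30 mm, origin at the centre of its underside; stands left or right of the work
- start_top (a point): centre of the top of the red push button, 30 mm across, on the control box: 52 mm above the bench when up
- start (a joint): travel of the red button: 0 up, 0.006 m fully down; a spring of 5 N at full travel returns it
- bur_block: aluminium block 60 x 90 x 28 mm with small coloured burs standing in it (46 mm high overall); origin at the centre of its underside; loose, leave it alone
- dish: small white ceramic dish, 68 mm across, 22 mm high; origin at the centre of its underside; loose, leave it alone
- bottle_a: amber bottle, 50 mm across, 100 mm high; origin at the centre of its underside; loose, leave it alone
- bottle_b: amber jar, 48 mm across, 85 mm high; origin at the centre of its underside; loose, leave it alone
- pot: blue ceramic pot, 72 mm across, 80 mm high; origin at the centre of its underside; loose, leave it alone
- spatula: blue-handled spatula, 170 mm long, lying flat; origin at its underside, mid-length; loose, leave it alone
- spare_cast: spare cream cast without a coloured base, 55 x 60 mm, 34 mm high; origin at the centre of its underside; loose, leave it alone
Mind the look-alikes: they are no part of the job. Leave any yellow look-alike of the control alone.

How it is judged:
By the outcome, as a careful person would: the job done as asked, in the order asked, and still so for the second after the job is handed in, with the robot touching nothing.
It also fails if it takes over 64 s, if anything falls off the work surface, if the arm or the gripper's body presses on something with over 40 N, if the wrist force passes 120 N, or if a joint passes its speed limit or range.

ROBOT

A 7-joint arm with a two-finger parallel gripper is mounted at the origin on the work surface. World frame = base frame: x ahead of the robot, y to its left, z up, the work surface at z = 0. Lengths are in m, angles in rad, forces in N, time in s.
With the tool pointing down it reaches from about 0.4 to 0.925 m from the base axis. Payload 5.6 kg.
Tool frame: the origin (TCP) lies on the mounting face of the last link; the fingertips stand 173 mm ahead of it and the grasp point (between the pads) lies 155 mm ahead of it; z points along the fingers, y is the line along which they close (so a half turn about z gives the same grasp; the last joint's range is limited). The gripper opens to 85 mm and grips with 20 to 120 N. Pads are 22 mm wide; open, the fingers measure 114 mm over their backs; the gripper's body (76 mm by 85 mm) begins 54 mm behind the grasp point. The pads swing forward as they close: fully open they stand 13 mm farther back than shut.
Start: joints at [1.136, 0.468, -0.012, 1.603, 0.006, 1.071, -0.056], TCP at [0.248, -0.601, 0.405] pointing down, gripper open.
Joint ranges: [-2.53, 2.53], [-0.31, 2.02], [-1.57, 1.55], [0.28, 2.44], [-1.29, 4.43], [0.15, 1.84], [-2.92, 2.92]. Speed limits (rad/s): [2.57, 2.57, 3.14, 3.14, 3.14, 3.14, 3.14].

INTERFACE

Orientations are given as a unit quaternion [x, y, z, w].
In Python, from cell import bot gives the robot as it stands. The module is installed in compiled form; this text tells all that it offers.
- The arm moves only by the tool play_rows, never from a script. Its argument "plan" is a list that holds one entry, the list of rows, each a list of 7 numbers: the turn, a rotation vector about the tool's x, y, z in degrees, then the shift along the tool's x, y, z in m, then the closure, from -1 (fully open) to 1 (shut), so that 0 is half open. In form: [[[rx, ry, rz, dx, dy, dz, gripper], ...]]. A call has 1 to 5 rows; each row is the pose to reach, as a shift and turn from the pose commanded when the call began, along the tool's axes at that moment; what a row does not reach only later rows make up. A row lasts 1/10 s, in which the tool goes at most 50 mm and 8.59 degrees, less where a joint would pass 70% of its speed; a pose out of reach is approached as far as the arm can. A call with a gripper value outside its range is refused whole. The fingers move at their own pace and stop on an object; "force" is the grip in N (left out, the last holds). Time passes only in rows, so rows that repeat a pose let the fingers close. It gives the time, the measured TCP pose, the force, the opening and the grip force at its end, in the units of the state.
- bot.get_obs(): the state, without advancing time (a new reading comes with each control period).
- bot.camera(name): name is "scene" or "side" or "wrist"; returns a dict with "pixels" (420x560x3 uint8, blue, green, red), "K" (3x3 intrinsics, pixels), "R" (3x3) and "t" (3): a world point X has camera coordinates R X + t. Camera axes: x right, y down, z forward; pixel columns grow to the right and rows downward; lengths in m; the calibration is good to about 2 mm. A picture is of the moment at which its call begins. There is no depth.
- bot.job_done(): hands the job in; it is judged then, once.
The state is a dict: "t": time; "joint_pos": joint angles; "qd": joint speeds; "joint_efforts": joint torques, N m; "position": TCP position; "eef_rot": TCP orientation; "ft_force": force on the tool from outside, world axes, zero at the start; "moment": the same for the moment, N m; "width": opening from 0.0 (shut) to 1.0 (fully open); "grasp_force": force on a finger pad.
Only numpy, scipy, OpenCV 4.12 (cv2) and the standard library are available. Lean on these libraries where they do the work, as an engineer would, in place of code of your own. Each camera call takes 0.05 s, during which the arm holds its last target. There are 200 camera calls.

## Working session

There is one attempt and no reset: what is moved stays moved. The work goes in short steps, Python scripts to look and compute and a tool call to move; the robot and the scene stay as the last step left them, time stands still between calls to the robot, and variables do not carry over. Pictures are saved under pics/ and viewed, at most 10 in all, crops included, and the job is handed in when it is done.

Besides the shell and the picture viewer there is one more tool, called after "Call:" as name(argument=value, ...) on one line, values as JSON. play_rows: Moves the arm, as the interface text tells. Its arguments: {"type":"object","properties":{"plan":{"type":"array","items":{"type":"array","items":{"type":"array","items":{"type":"number"}}}},"force":{"type":"number"}},"required":["plan"]}

```bash
mkdir -p pics; cat > h.py <<'E'
import numpy as np,cv2
from cell import bot
from scipy.spatial.transform import Rotation as Ro
def shot(n,f):
    c=bot.camera(n); cv2.imwrite(f'pics/{f}.png',c['pixels']); np.savez(f'pics/{f}.npz',**c); return c
def ray(f,uv,z):
    c=np.load(f'pics/{f}.npz'); K,R,t=c['K'],c['R'],c['t']
    o=-R.T@t; d=R.T@np.linalg.inv(K)@np.array([uv[0],uv[1],1.]); return o+d*(z-o[2])/d[2]
def proj(f,X):
    c=np.load(f'pics/{f}.npz'); p=c['K']@(c['R']@np.array(X)+c['t']); return p[:2]/p[2]
E
python3 - <<'E'
from h import *
for n in ('scene','side'): 
    c=shot(n,n+'0'); print(n,(-c['R'].T@c['t']).round(3),c['R'][2].round(2))
o=bot.get_obs();print(o)
E
```

```text
scene [1.152 0.423 0.921] [-0.56 -0.37 -0.74]
side [0.086 0.732 1.074] [ 0.31 -0.56 -0.77]
{'t': 0.1, 'joint_pos': array([ 1.13600761,  0.46831084, -0.01158624,  1.60355087,  0.00597599,
        1.07139453, -0.05631875]), 'qd': array([-0.00035338, -0.00232237,  0.00040912, -0.00288308, -0.00062709,
       -0.00130998,  0.00048145]), 'joint_efforts': array([ 6.54244759e-04, -5.33519447e+01,  2.13524041e-02, -2.51965535e+01,
        1.14572654e-02,  4.28331143e-03, -5.05812420e-05]), 'position': array([ 0.24806174, -0.60055559,  0.40381123]), 'eef_rot': array([ 9.80884301e-01,  1.94590143e-01, -2.08916133e-04, -7.87303006e-04]), 'ft_force': array([0.23376667, 0.64377155, 0.15655438]), 'moment': array([ 0.01163649,  0.0110359 , -0.01651962]), 'grasp_force': 0.0, 'width': 0.9978936678377834}
```

View pics/scene0.png

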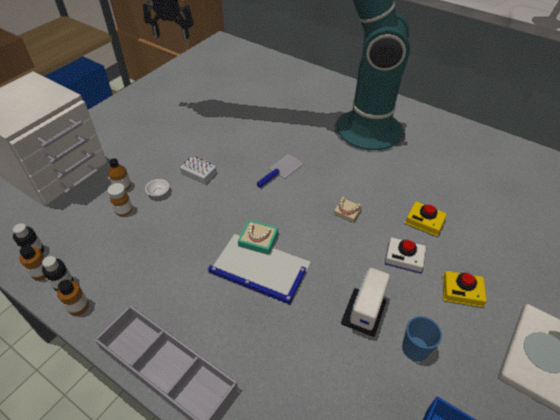

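View pics/side0.png

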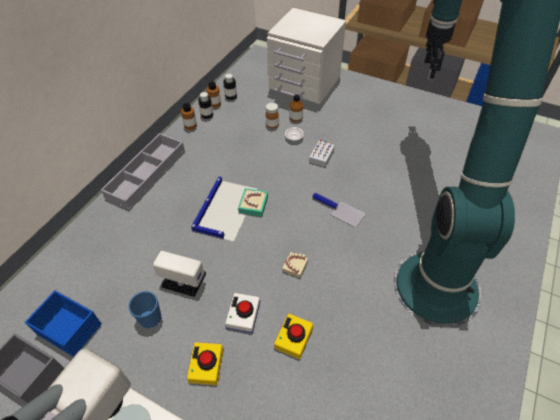

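The scene view shows the cast near (259,237), the stop's inner corner near (290,292), and the white control near (405,253) with two yellow look-alikes. In the side view the cast is at (253,202), the corner at (197,229) and the control at (242,312). I'll enlarge both.

```bash
python3 - <<'E'
import cv2
a=cv2.imread('pics/scene0.png')[215:305,200:320]; b=cv2.imread('pics/side0.png')[170:245,180:280]
cv2.imwrite('pics/ca.png',cv2.resize(a,None,fx=6.5,fy=6.5,interpolation=cv2.INTER_CUBIC))
cv2.imwrite('pics/cb.png',cv2.resize(b,None,fx=8,fy=8,interpolation=cv2.INTER_CUBIC))
E
```

```text
(no output)
```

View pics/ca.png

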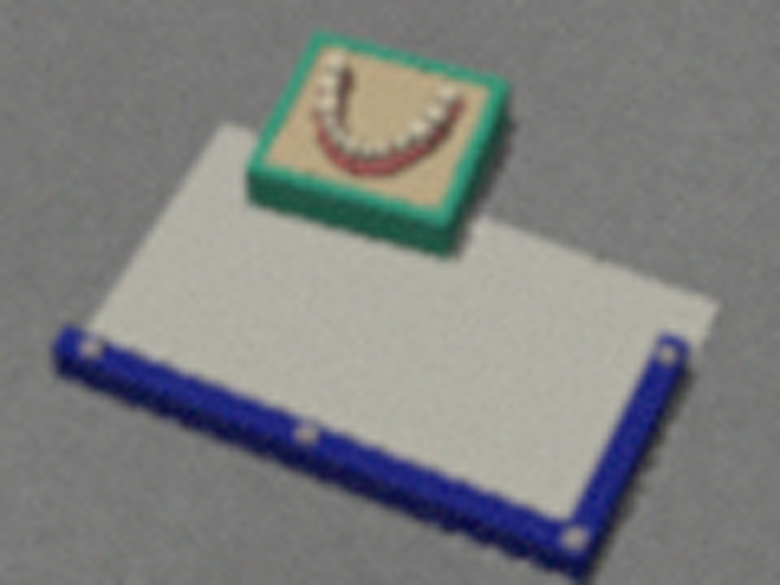

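View pics/cb.png

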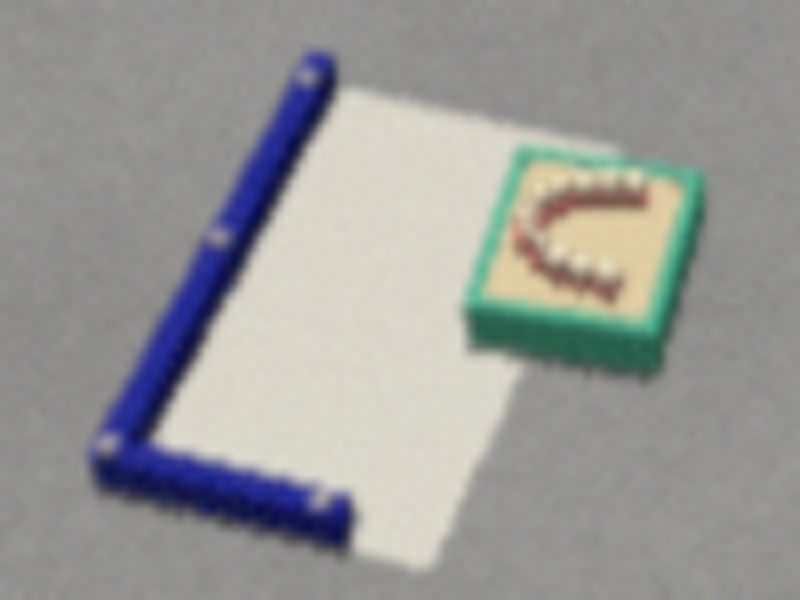

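Scene crop: the cast's top corners are FL (445,215), FR (250,170), NR (318,38) and NL (508,82). The screws are at (574,537), (667,353) and (90,348). Side crop: the cast's top corners are FL (468,308), FR (520,150), NR (702,175) and NL (660,335). The screws are at (107,443), (320,498) and (308,75). Next I'll fit the poses and crop the control.

```bash
cat > fit.py <<'E'
from h import *
from scipy.optimize import least_squares
def fit(obs,x0):
    # obs: (img, local xyz, uv)
    def r(p):
        c,s=np.cos(p[2]),np.sin(p[2]); o=[]
        for f,l,uv in obs:
            o+=list(proj(f,[p[0]+c*l[0]-s*l[1],p[1]+s*l[0]+c*l[1],l[2]])-uv)
        return np.array(o)
    s=least_squares(r,x0,loss='soft_l1'); return s.x,r(s.x).reshape(-1,2).round(1)
E
python3 - <<'E'
from fit import *
A=lambda x,y:np.array([(x+.5)/6.5-.5+200,(y+.5)/6.5-.5+215])
B=lambda x,y:np.array([(x+.5)/8-.5+180,(y+.5)/8-.5+170])
a,b='scene0','side0'; X,Y=.038,.042
C=[(a,(X,Y,.024),A(445,215)),(a,(X,-Y,.024),A(250,170)),(a,(-X,-Y,.024),A(318,36)),(a,(-X,Y,.024),A(510,80)),(a,(X,Y,0),A(445,254)),(a,(X,-Y,0),A(250,206)),
(b,(X,Y,.024),B(468,308)),(b,(X,-Y,.024),B(520,148)),(b,(-X,-Y,.024),B(704,173)),(b,(-X,Y,.024),B(660,337)),(b,(X,Y,0),B(470,346)),(b,(-X,Y,0),B(658,373))]
print('cast',*fit(C,[.6,0,0]))
S=[(a,(.006,.006,.02),A(574,537)),(a,(0,-.205,.02),A(75,325)),(a,(.012,-.205,.02),A(57,350)),(a,(-.09,0,.02),A(662,333)),(a,(-.09,.012,.02),A(690,347)),
(b,(.006,.006,.02),B(107,443)),(b,(0,0,.02),B(152,445)),(b,(.012,-.205,.02),B(303,53)),(b,(0,-.205,.02),B(335,63)),(b,(-.09,0,.02),B(352,490)),(b,(-.09,.012,0),B(347,550))]
print('stop',*fit(S,[.7,0,0]))
ims=[cv2.resize(cv2.imread('pics/%s.png'%f)[y:y+55,x:x+55],None,fx=7,fy=7,interpolation=cv2.INTER_CUBIC) for f,x,y in((a,378,225),(b,215,283))]
cv2.imwrite('pics/cc.png',np.hstack(ims))
E
```

```text
cast [ 0.58371461 -0.02540352  0.27719904] [[ 0.9  1.8]
 [-0.3  0.2]
 [ 0.1 -0.7]
 [ 0.6  0.5]
 [ 1.   1.5]
 [ 0.3  0.4]
 [-0.1 -0.9]
 [ 0.3 -1. ]
 [ 0.7 -0.7]
 [ 0.2 -0.8]
 [ 0.3 -0.7]
 [ 0.7 -0.4]]
stop [0.68904452 0.1352694  0.17950048] [[ 1.   1. ]
 [-0.6  0.3]
 [-0.4  0.2]
 [ 0.8  0. ]
 [ 1.1 -0.4]
 [ 0.3  0. ]
 [-2.7 -1.3]
 [ 0.9 -1. ]
 [ 0.3 -1.5]
 [ 0.5  0.1]
 [ 0.3 -0.2]]
```

View pics/cc.png

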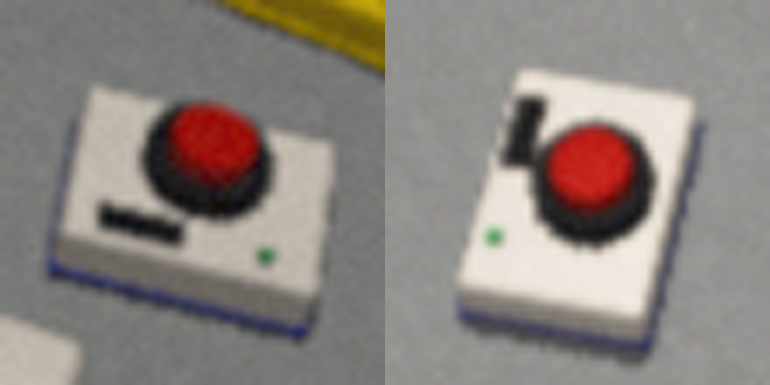

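The red button's top is centred at (215,135) in the left half of the crop and (205,163) in the right half. Now I'll triangulate it and check the clearances.

```bash
cat >> h.py <<'E'
S=np.array([.6890,.1353,.1795])
def s2w(x,y,s=S):
    c,n=np.cos(s[2]),np.sin(s[2]); return np.array([s[0]+c*x-n*y,s[1]+n*x+c*y])
def go(x,y,z,yaw):  # world target -> tool turn deg, shift
    o=bot.get_obs(); R=Ro.from_quat(o['eef_rot']); T=Ro.from_euler('z',yaw)*Ro.from_euler('x',np.pi)
    print('t',round(o['t'],2),'pos',o['position'].round(4),'rot',np.degrees((R.inv()*T).as_rotvec()).round(2),'shift',R.inv().apply(np.array([x,y,z])-o['position']).round(4),'F',o['ft_force'].round(1),'w',round(float(o['width']),2),'q',o['joint_pos'].round(2))
E
python3 - <<'E'
from h import *
print('btn',ray('scene0',(378+215.5/7-.5,225+135.5/7-.5),.052),ray('side0',(215+205.5/7-.5,283+163.5/7-.5),.052))
for n,a,b in(('spat handle',(261,184),(315,197)),('blade end',(301,158),(362,217)),('spare',(347,209),(294,264)),('burs',(198,172),(321,156)),('lamp',(362,318),(180,285))): print(n,ray('scene0',a,.01)[:2].round(3),ray('side0',b,.01)[:2].round(3))
for p in((-.21,-.139),(-.087,-.139),(-.038,-.21),(-.038,-.095)): print(p,s2w(*p).round(3))
x,y=s2w(-.215,-.139); go(x,y,.40,.18)
E
```

```text
btn [0.41630886 0.30931844 0.052     ] [0.41639354 0.31338391 0.052     ]
spat handle [ 0.421 -0.136] [ 0.421 -0.13 ]
blade end [ 0.259 -0.102] [ 0.262 -0.121]
spare [0.364 0.116] [0.37  0.122]
burs [ 0.487 -0.319] [ 0.48  -0.307]
lamp [0.637 0.303] [0.615 0.322]
(-0.21, -0.139) [ 0.507 -0.039]
(-0.087, -0.139) [ 0.628 -0.017]
(-0.038, -0.21) [ 0.689 -0.078]
(-0.038, -0.095) [0.669 0.035]
t 0.1 pos [ 0.2481 -0.6006  0.4038] rot [-0.09  0.02 12.13] shift [ 0.449  -0.4212  0.0044] F [0.2 0.6 0.2] w 1.0 q [ 1.14  0.47 -0.01  1.6   0.01  1.07 -0.06]
```

Call:
play_rows(plan=[[[0, 0, 8, 0.04, -0.035, 0, 0.2], [0, 0, 12, 0.075, -0.07, 0, 0.2], [0, 0, 12, 0.11, -0.105, 0, 0.2], [0, 0, 12, 0.145, -0.14, 0, 0.2], [0, 0, 12, 0.18, -0.17, 0, 0.2]]])

```text
t: 0.6
position: [0.3498, -0.3726, 0.4044]
eef_rot: [0.996, 0.091, -0.0, -0.0]
ft_force: [0.7, -0.8, 0.2]
width: 0.394
grasp_force: 0.0
```

```bash
python3 - <<'E'
from h import *
x,y=s2w(-.215,-.139); go(x,y,.40,.18)
E
```

```text
t 0.6 pos [ 0.3498 -0.3726  0.4044] rot [-0.03  0.03  0.13] shift [ 0.2103 -0.2996  0.0045] F [ 0.7 -0.8  0.2] w 0.39 q [ 0.81  0.24 -0.07  1.94  0.02  0.97 -0.66]
```

Call:
play_rows(plan=[[[0, 0, 0, 0.025, -0.035, 0, 0.2], [0, 0, 0, 0.05, -0.07, 0, 0.2], [0, 0, 0, 0.075, -0.11, 0, 0.2], [0, 0, 0, 0.1, -0.145, 0, 0.2], [0, 0, 0, 0.125, -0.18, 0, 0.2]]])

```text
t: 1.1
position: [0.4402, -0.1735, 0.4046]
eef_rot: [0.996, 0.091, -0.0, 0.0]
ft_force: [0.2, -0.8, 0.5]
width: 0.395
grasp_force: 0.0
```

Call:
play_rows(plan=[[[0, 0, 0, 0.025, -0.035, 0, 0.2], [0, 0, 0, 0.05, -0.07, 0, 0.2], [0, 0, 0, 0.075, -0.1, 0, 0.2], [0, 0, 0, 0.075, -0.1, 0, 0.2], [0, 0, 0, 0.075, -0.1, 0, 0.2]]])

```text
t: 1.6
position: [0.4956, -0.0626, 0.4042]
eef_rot: [0.996, 0.092, -0.001, -0.0]
ft_force: [0.3, -0.3, -0.2]
width: 0.403
grasp_force: 0.0
```

```bash
python3 - <<'E'
from h import *
x,y=s2w(-.215,-.139); go(x,y,.18,.1795)
E
```

```text
t 1.6 pos [ 0.4956 -0.0626  0.4042] rot [-0.01  0.06  0.29] shift [ 0.011  -0.0211  0.2242] F [ 0.3 -0.3 -0.2] w 0.4 q [ 0.32  0.24 -0.3   1.95  0.09  0.97 -1.41]
```

Call:
play_rows(plan=[[[0, 0, 0.3, 0.011, -0.021, 0.04, 0.2], [0, 0, 0.3, 0.011, -0.021, 0.08, 0.2], [0, 0, 0.3, 0.011, -0.021, 0.12, 0.2], [0, 0, 0.3, 0.011, -0.021, 0.16, 0.2], [0, 0, 0.3, 0.011, -0.021, 0.19, 0.2]]])

```text
t: 2.1
position: [0.5013, -0.0425, 0.2123]
eef_rot: [0.996, 0.087, -0.001, 0.0]
ft_force: [0.1, -0.5, 0.2]
width: 0.396
grasp_force: 0.0
```

Call:
play_rows(plan=[[[0, 0, 0, 0, 0, 0.01, 0.2], [0, 0, 0, 0, 0, 0.016, 0.2], [0, 0, 0, 0, 0, 0.02, 0.2], [0, 0, 0, 0, 0, 0.024, 0.2], [0, 0, 0, 0, 0, 0.024, 0.2]]])

```text
t: 2.6
position: [0.5028, -0.0408, 0.1913]
eef_rot: [0.996, 0.088, 0.001, 0.0]
ft_force: [0.3, 0.3, 0.3]
width: 0.401
grasp_force: 0.0
```

```bash
python3 - <<'E'
from h import *
x,y=s2w(-.215,-.139); go(x,y,.18,.1795)
a=shot('side','side1')['pixels'][120:240,190:350]
b=shot('wrist','w1')['pixels']
cv2.imwrite('pics/s1c.png',np.hstack([cv2.resize(a,(400,300)),cv2.resize(b,(400,300))]))
E
```

```text
t 2.6 pos [ 0.5028 -0.0408  0.1913] rot [ 0.03 -0.07 -0.15] shift [-0.0004 -0.0011  0.0113] F [0.3 0.3 0.3] w 0.4 q [ 0.2   0.58 -0.23  2.07  0.25  0.52 -1.6 ]
```

View pics/s1c.png

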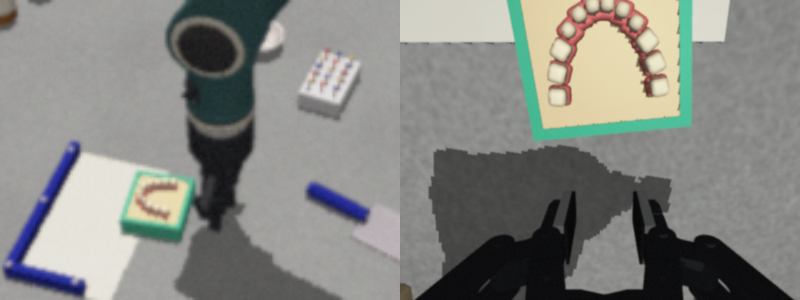

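The cast sits just ahead of the two fingers and is roughly centred on them. I'll descend in small steps while watching the force.

Call:
play_rows(plan=[[[0, 0, 0, 0, 0, 0.003, 0.2], [0, 0, 0, 0, 0, 0.005, 0.2], [0, 0, 0, 0, 0, 0.007, 0.2], [0, 0, 0, 0, 0, 0.009, 0.2], [0, 0, 0, 0, 0, 0.011, 0.2]]])

```text
t: 3.2
position: [0.5025, -0.0406, 0.1794]
eef_rot: [0.996, 0.088, -0.0, -0.0]
ft_force: [0.1, -0.2, -0.7]
width: 0.401
grasp_force: 0.0
```

Call:
play_rows(plan=[[[0, 0, 0, 0, 0, 0, 0.2], [0, 0, 0, 0.008, 0, 0, 0.2], [0, 0, 0, 0.016, 0, 0, 0.2], [0, 0, 0, 0.024, 0, 0, 0.2], [0, 0, 0, 0.032, 0, 0, 0.2]]])

```text
t: 3.7
position: [0.535, -0.0348, 0.1798]
eef_rot: [0.996, 0.088, 0.0, -0.0]
ft_force: [-4.8, -0.3, 1.3]
width: 0.401
grasp_force: 1.9
```

Call:
play_rows(plan=[[[0, 0, 0, 0.008, 0, 0, 0.2], [0, 0, 0, 0.016, 0, 0, 0.2], [0, 0, 0, 0.024, 0, 0, 0.2], [0, 0, 0, 0.032, 0, 0, 0.2], [0, 0, 0, 0.04, 0, 0, 0.2]]])

```text
t: 4.2
position: [0.5742, -0.028, 0.1795]
eef_rot: [0.996, 0.088, 0.0, 0.0]
ft_force: [-1.2, -0.6, -2.7]
width: 0.408
grasp_force: 0.5
```

Call:
play_rows(plan=[[[0, 0, 0, 0.008, 0, 0, 0.2], [0, 0, 0, 0.016, 0, 0, 0.2], [0, 0, 0, 0.024, 0, 0, 0.2], [0, 0, 0, 0.032, 0, 0, 0.2], [0, 0, 0, 0.038, 0, 0, 0.2]]])

```text
t: 4.7
position: [0.6116, -0.0211, 0.1797]
eef_rot: [0.996, 0.088, 0.0, -0.0]
ft_force: [-1.2, 0.5, 0.6]
width: 0.397
grasp_force: 1.1
```

```bash
python3 - <<'E'
from h import *
x,y=s2w(-.087,-.139); go(x,y,.18,.1795)
a=shot('scene','sc2')['pixels'][210:310,190:330]
b=shot('wrist','w2')['pixels']
cv2.imwrite('pics/s2c.png',np.hstack([cv2.resize(a,(420,300)),cv2.resize(b,(380,300))]))
E
```

```text
t 4.7 pos [ 0.6116 -0.0211  0.1797] rot [-0.   -0.01 -0.14] shift [ 0.0171 -0.0011 -0.0003] F [-1.2  0.5  0.6] w 0.4 q [ 0.14  0.72 -0.22  1.81  0.24  0.64 -1.61]
```

View pics/s2c.png

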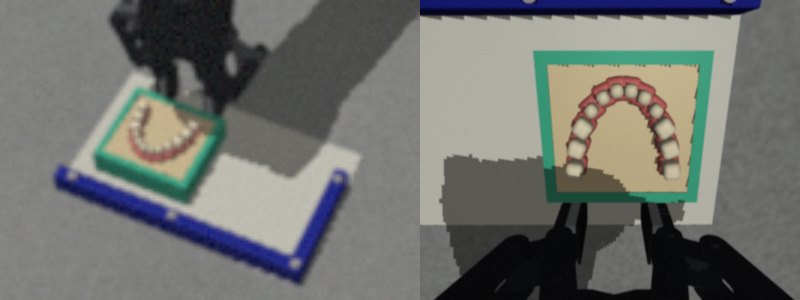

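The wrist view shows the cast squared to the fingers and parallel to the far rail, with a gap of about 17 mm. I'll push on slowly.

Call:
play_rows(plan=[[[0, 0, 0, 0.004, 0, 0, 0.2], [0, 0, 0, 0.007, 0, 0, 0.2], [0, 0, 0, 0.01, 0, 0, 0.2], [0, 0, 0, 0.012, 0, 0, 0.2], [0, 0, 0, 0.014, 0, 0, 0.2]]])

```text
t: 5.3
position: [0.6245, -0.0189, 0.1797]
eef_rot: [0.996, 0.088, -0.0, 0.0]
ft_force: [-3.8, -0.3, 3.2]
width: 0.4
grasp_force: 1.8
```

Call:
play_rows(plan=[[[0, 0, 0, 0.001, 0, 0, 0.2], [0, 0, 0, 0.002, 0, 0, 0.2], [0, 0, 0, 0.003, 0, 0, 0.2], [0, 0, 0, 0.003, 0, 0, 0.2], [0, 0, 0, 0.003, 0, 0, 0.2]]])

```text
t: 5.8
position: [0.6278, -0.0183, 0.1797]
eef_rot: [0.996, 0.088, 0.0, 0.0]
ft_force: [-2.3, 0.4, 1.2]
width: 0.399
grasp_force: 1.1
```

Call:
play_rows(plan=[[[0, 0, 0, 0.001, 0, 0, 0.2], [0, 0, 0, 0.002, 0, 0, 0.2], [0, 0, 0, 0.002, 0, 0, 0.2]]])

```text
t: 6.1
position: [0.6295, -0.018, 0.1796]
eef_rot: [0.996, 0.088, -0.0, 0.0]
ft_force: [-4.5, -0.8, 3.1]
width: 0.399
grasp_force: 2.1
```

Call:
play_rows(plan=[[[0, 0, 0, 0.001, 0, 0, 0.2], [0, 0, 0, 0.002, 0, 0, 0.2], [0, 0, 0, 0.002, 0, 0, 0.2]]])

```text
t: 6.4
position: [0.6302, -0.0179, 0.1794]
eef_rot: [0.996, 0.088, -0.002, 0.0]
ft_force: [-9.6, -2.0, 8.0]
width: 0.403
grasp_force: 4.7
```

The far side is on the rail: the force rose at stop x ≈ -0.085. Next I back off, raise and go round to the right side.

Call:
play_rows(plan=[[[0, 0, 0, -0.015, 0, 0, 0.2], [0, 0, 0, -0.03, 0, 0, 0.2], [0, 0, -8, -0.03, 0, -0.04, 0.2], [0, 0, -16, -0.03, 0, -0.08, 0.2], [0, 0, -24, -0.03, 0, -0.08, 0.2]]])

```text
t: 6.9
position: [0.605, -0.0222, 0.2656]
eef_rot: [0.955, 0.296, 0.006, 0.002]
ft_force: [-0.1, -0.4, -0.1]
width: 0.394
grasp_force: 0.0
```

Call:
play_rows(plan=[[[0, 0, -8, 0, 0, 0, 0.2], [0, 0, -16, 0, 0, 0, 0.2], [0, 0, -24, 0, 0, 0, 0.2], [0, 0, -32, 0, 0, 0, 0.2], [0, 0, -40, 0, 0, 0, 0.2]]])

```text
t: 7.4
position: [0.6029, -0.0227, 0.26]
eef_rot: [0.796, 0.605, 0.002, 0.001]
ft_force: [0.5, -0.3, 0.5]
width: 0.404
grasp_force: 0.0
```

```bash
python3 - <<'E'
from h import *
x,y=s2w(-.043,-.222); go(x,y,.18,.178+np.pi/2)
E
```

```text
t 7.4 pos [ 0.6029 -0.0227  0.26  ] rot [  0.18  -0.06 -25.73] shift [-0.0434  0.0984  0.0802] F [ 0.5 -0.3  0.5] w 0.4 q [ 0.38  0.64 -0.54  1.8   0.43  0.82 -0.64]
```

Call:
play_rows(plan=[[[0, 0, -8, -0.015, 0.035, 0, 0.2], [0, 0, -16, -0.03, 0.07, 0, 0.2], [0, 0, -24, -0.043, 0.098, 0, 0.2], [0, 0, -24, -0.043, 0.098, 0, 0.2], [0, 0, -24, -0.043, 0.098, 0, 0.2]]])

```text
t: 7.9
position: [0.685, -0.0915, 0.2592]
eef_rot: [0.656, 0.755, 0.001, -0.0]
ft_force: [0.6, 0.6, 0.5]
width: 0.4
grasp_force: 0.0
```

```bash
python3 - <<'E'
from h import *
x,y=s2w(-.043,-.222); go(x,y,.18,.178+np.pi/2)
a=shot('scene','sc3')['pixels'][210:310,190:330]
b=shot('wrist','w3')['pixels']
cv2.imwrite('pics/s3c.png',np.hstack([cv2.resize(a,(420,300)),cv2.resize(b,(380,300))]))
E
```

```text
t 7.9 pos [ 0.685  -0.0915  0.2592] rot [ 0.08 -0.07 -2.21] shift [0.0004 0.0013 0.0792] F [0.6 0.6 0.5] w 0.4 q [ 0.48  0.79 -0.61  1.56  0.52  0.96 -0.15]
```

View pics/s3c.png

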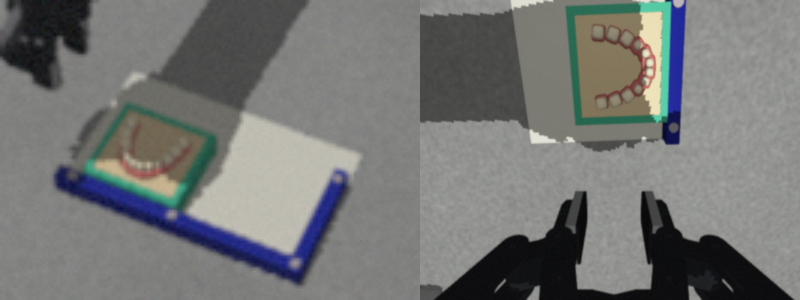

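The cast is flush with the far rail, and the fingers are to its right and nearly centred. I'll lower and push left.

Call:
play_rows(plan=[[[0, 0, -2.2, 0, 0.001, 0.03, 0.2], [0, 0, -2.2, 0, 0.001, 0.055, 0.2], [0, 0, -2.2, 0, 0.001, 0.07, 0.2], [0, 0, -2.2, 0, 0.001, 0.079, 0.2], [0, 0, -2.2, 0, 0.001, 0.079, 0.2]]])

```text
t: 8.5
position: [0.6851, -0.0902, 0.1798]
eef_rot: [0.64, 0.768, -0.0, -0.001]
ft_force: [0.1, 0.1, -0.1]
width: 0.404
grasp_force: 0.0
```

```bash
python3 - <<'E'
from h import *
x,y=s2w(-.043,-.095); go(x,y,.18,.178+np.pi/2)
E
```

```text
t 8.5 pos [ 0.6851 -0.0902  0.1798] rot [-0.08 -0.03  0.19] shift [ 1.262e-01  1.300e-03 -1.000e-04] F [ 0.1  0.1 -0.1] w 0.4 q [ 0.45  0.89 -0.56  1.58  0.59  0.85 -0.16]
```

Call:
play_rows(plan=[[[0, 0, 0, 0.008, 0, 0, 0.2], [0, 0, 0, 0.016, 0, 0, 0.2], [0, 0, 0, 0.024, 0, 0, 0.2], [0, 0, 0, 0.032, 0.001, 0, 0.2], [0, 0, 0, 0.04, 0.001, 0, 0.2]]])

```text
t: 9.0
position: [0.6797, -0.053, 0.1817]
eef_rot: [0.641, 0.768, -0.001, 0.002]
ft_force: [-0.0, -6.7, 5.4]
width: 0.401
grasp_force: 3.0
```

Call:
play_rows(plan=[[[0, 0, 0, 0.008, 0, 0, 0.2], [0, 0, 0, 0.016, 0, 0, 0.2], [0, 0, 0, 0.024, 0, 0, 0.2], [0, 0, 0, 0.032, 0, 0, 0.2], [0, 0, 0, 0.04, 0, 0, 0.2]]])

```text
t: 9.5
position: [0.6726, -0.0137, 0.1817]
eef_rot: [0.641, 0.767, -0.001, 0.002]
ft_force: [-0.8, -6.1, 5.9]
width: 0.398
grasp_force: 2.9
```

Call:
play_rows(plan=[[[0, 0, 0, 0.008, 0, 0, 0.2], [0, 0, 0, 0.016, 0, 0, 0.2], [0, 0, 0, 0.024, 0, 0, 0.2], [0, 0, 0, 0.03, 0, 0, 0.2], [0, 0, 0, 0.036, 0, 0, 0.2]]])

```text
t: 10.0
position: [0.6661, 0.0218, 0.1817]
eef_rot: [0.641, 0.768, -0.001, 0.002]
ft_force: [-0.5, -5.9, 4.9]
width: 0.402
grasp_force: 3.0
```

```bash
python3 - <<'E'
from h import *
x,y=s2w(-.043,-.095); go(x,y,.18,.178+np.pi/2)
E
```

```text
t 10.0 pos [0.6661 0.0218 0.1817] rot [0.02 0.24 0.07] shift [ 0.0126 -0.0002  0.0017] F [-0.5 -5.9  4.9] w 0.4 q [ 0.3   0.86 -0.56  1.65  0.59  0.82 -0.34]
```

Call:
play_rows(plan=[[[0, 0, 0, 0.002, 0, -0.002, 0.2], [0, 0, 0, 0.004, 0, -0.004, 0.2], [0, 0, 0, 0.006, 0, -0.004, 0.2], [0, 0, 0, 0.008, 0, -0.004, 0.2]]])

```text
t: 10.4
position: [0.6645, 0.0302, 0.1851]
eef_rot: [0.641, 0.768, -0.001, 0.001]
ft_force: [-0.2, -5.9, 4.7]
width: 0.4
grasp_force: 2.9
```

```bash
python3 - <<'E'
from h import *
x,y=s2w(-.043,-.095); go(x,y,.18,.178+np.pi/2)
a=shot('scene','sc4')['pixels'][210:310,190:330]
b=shot('wrist','w4')['pixels']; c=shot('side','si4')['pixels'][140:260,170:338]
r=lambda i:cv2.resize(i,(400,300),interpolation=cv2.INTER_CUBIC)
cv2.imwrite('pics/s4c.png',np.vstack([np.hstack([r(a),r(c)]),np.hstack([r(b),r(b[180:390,220:500])])]))
E
```

```text
t 10.4 pos [0.6645 0.0302 0.1851] rot [-0.01  0.14  0.1 ] shift [ 0.0041 -0.0001  0.0051] F [-0.2 -5.9  4.7] w 0.4 q [ 0.29  0.85 -0.56  1.65  0.59  0.82 -0.35]
```

View pics/s4c.png

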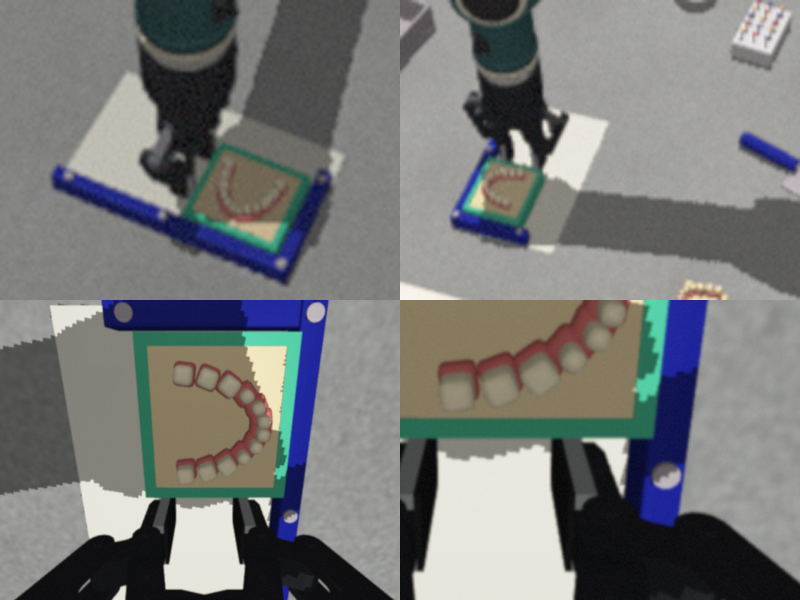

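The cast is on the far rail and a few mm short of the left rail, and the fingers touch only the base side. I'll finish slowly.

Call:
play_rows(plan=[[[0, 0, 0, 0.001, 0, 0, 0.2], [0, 0, 0, 0.002, 0, 0, 0.2], [0, 0, 0, 0.003, 0, 0, 0.2], [0, 0, 0, 0.003, 0, 0, 0.2]]])

```text
t: 10.95
position: [0.6641, 0.0326, 0.185]
eef_rot: [0.641, 0.768, -0.001, 0.001]
ft_force: [-0.0, -6.3, 3.9]
width: 0.403
grasp_force: 3.2
```

Call:
play_rows(plan=[[[0, 0, 0, 0.001, 0, 0, 0.2], [0, 0, 0, 0.002, 0, 0, 0.2], [0, 0, 0, 0.002, 0, 0, 0.2]]])

```text
t: 11.25
position: [0.6641, 0.033, 0.185]
eef_rot: [0.641, 0.767, -0.002, 0.002]
ft_force: [0.1, -9.3, 4.2]
width: 0.399
grasp_force: 4.7
```

Call:
play_rows(plan=[[[0, 0, 0, 0.001, 0, 0, 0.2], [0, 0, 0, 0.002, 0, 0, 0.2], [0, 0, 0, 0.002, 0, 0, 0.2]]])

```text
t: 11.55
position: [0.664, 0.0334, 0.185]
eef_rot: [0.642, 0.767, -0.002, 0.003]
ft_force: [0.4, -13.5, 4.8]
width: 0.397
grasp_force: 6.2
```

Call:
play_rows(plan=[[[0, 0, 0, 0.001, 0, 0, 0.2], [0, 0, 0, 0.001, 0, 0, 0.2]]])

```text
t: 11.75
position: [0.664, 0.0337, 0.185]
eef_rot: [0.642, 0.767, -0.003, 0.003]
ft_force: [1.2, -13.9, 5.6]
width: 0.403
grasp_force: 7.0
```

It's against the left rail. As a check that it's flush, I'll go back to the near side and give a short nudge along +x.

Call:
play_rows(plan=[[[0, 0, 0, -0.015, 0, 0, 0.2], [0, 0, 0, -0.03, 0, 0, 0.2], [0, 0, 8, -0.03, 0, -0.04, 0.2], [0, 0, 16, -0.03, 0, -0.08, 0.5], [0, 0, 24, -0.03, 0, -0.08, 0.6]]])

```text
t: 12.25
position: [0.6703, 0.0106, 0.2703]
eef_rot: [0.788, 0.616, 0.005, 0.002]
ft_force: [1.0, 0.0, 0.7]
width: 0.204
grasp_force: 0.0
```

Call:
play_rows(plan=[[[0, 0, 8, 0, 0, 0, 0.6], [0, 0, 16, 0, 0, 0, 0.6], [0, 0, 24, 0, 0, 0, 0.6], [0, 0, 32, 0, 0, 0, 0.6], [0, 0, 40, 0, 0, 0, 0.6]]])

```text
t: 12.75
position: [0.6681, 0.0101, 0.2642]
eef_rot: [0.951, 0.309, 0.0, -0.001]
ft_force: [0.6, -0.6, -0.8]
width: 0.201
grasp_force: 0.0
```

```bash
python3 - <<'E'
from h import *
x,y=s2w(-.115,-.046); go(x,y,.265,.178)
E
```

```text
t 12.75 pos [0.6681 0.0101 0.2642] rot [-1.000e-01 -1.000e-02  2.585e+01] shift [-0.0329 -0.0975 -0.0007] F [ 0.6 -0.6 -0.8] w 0.2 q [ 0.19  0.69 -0.37  1.63  0.3   0.88 -1.23]
```

Call:
play_rows(plan=[[[0, 0, 8, -0.011, -0.035, 0, 0.6], [0, 0, 16, -0.022, -0.07, 0, 0.6], [0, 0, 24, -0.033, -0.098, 0, 0.6], [0, 0, 24, -0.033, -0.098, 0, 0.6], [0, 0, 24, -0.033, -0.098, 0, 0.6]]])

```text
t: 13.25
position: [0.5835, 0.0698, 0.2647]
eef_rot: [0.994, 0.109, 0.0, -0.0]
ft_force: [0.4, -0.0, 0.3]
width: 0.201
grasp_force: 0.0
```

```bash
python3 - <<'E'
from h import *
x,y=s2w(-.115,-.046); go(x,y,.185,.178)
E
```

```text
t 13.25 pos [0.5835 0.0698 0.2647] rot [-0.03 -0.03  2.32] shift [0.0005 0.0004 0.0797] F [ 0.4 -0.   0.3] w 0.2 q [ 0.04  0.56 -0.29  1.84  0.22  0.76 -1.71]
```

Call:
play_rows(plan=[[[0, 0, 2.3, 0, 0, 0.03, 0.6], [0, 0, 2.3, 0, 0, 0.055, 0.6], [0, 0, 2.3, 0, 0, 0.07, 0.6], [0, 0, 2.3, 0, 0, 0.08, 0.6], [0, 0, 2.3, 0, 0, 0.08, 0.6]]])

```text
t: 13.75
position: [0.5835, 0.0686, 0.1833]
eef_rot: [0.996, 0.087, -0.001, -0.0]
ft_force: [-0.8, -0.2, 0.3]
width: 0.198
grasp_force: 0.0
```

Call:
play_rows(plan=[[[0, 0, 0, 0.008, 0, 0, 0.6], [0, 0, 0, 0.016, 0, 0, 0.6], [0, 0, 0, 0.022, 0, 0, 0.6], [0, 0, 0, 0.026, 0, 0, 0.6], [0, 0, 0, 0.028, 0, 0, 0.6]]])

```text
t: 14.25
position: [0.6117, 0.0741, 0.185]
eef_rot: [0.996, 0.088, 0.0, -0.0]
ft_force: [-0.5, -0.2, 0.5]
width: 0.201
grasp_force: 0.0
```

Call:
play_rows(plan=[[[0, 0, 0, 0.001, 0, 0, 0.6], [0, 0, 0, 0.002, 0, 0, 0.6], [0, 0, 0, 0.003, 0, 0, 0.6], [0, 0, 0, 0.003, 0, 0, 0.6]]])

```text
t: 14.65
position: [0.6131, 0.0744, 0.1844]
eef_rot: [0.996, 0.088, -0.001, 0.0]
ft_force: [-4.9, -0.8, 3.5]
width: 0.201
grasp_force: 2.5
```

Call:
play_rows(plan=[[[0, 0, 0, 0.001, 0, 0, 0.6], [0, 0, 0, 0.002, 0, 0, 0.6], [0, 0, 0, 0.003, 0, 0, 0.6], [0, 0, 0, 0.003, 0, 0, 0.6]]])

```text
t: 15.05
position: [0.6143, 0.0746, 0.1842]
eef_rot: [0.996, 0.088, -0.005, 0.001]
ft_force: [-12.4, -1.3, 11.3]
width: 0.199
grasp_force: 6.4
```

Call:
play_rows(plan=[[[0, 0, 0, -0.015, 0, 0, 0.6], [0, 0, 0, -0.03, 0, 0, 0.6], [0, 0, 0, -0.03, 0, -0.04, 1], [0, 0, 0, -0.03, 0, -0.08, 1], [0, 0, 0, -0.03, 0, -0.08, 1]]])

```text
t: 15.55
position: [0.59, 0.0704, 0.2702]
eef_rot: [0.996, 0.088, 0.006, -0.0]
ft_force: [0.9, 0.2, 0.9]
width: -0.003
grasp_force: 0.0
```

```bash
python3 - <<'E'
from h import *
go(.4163,.3113,.265,.178)
a=shot('scene','sc5')['pixels'][225:305,200:320]
c=shot('side','si5')['pixels'][170:250,170:290]
r=lambda i:cv2.resize(i,(600,300) if 0 else (450,300),interpolation=cv2.INTER_CUBIC)
b=cv2.resize(shot('wrist','w5')['pixels'],(400,300))
cv2.imwrite('pics/s5c.png',np.vstack([np.hstack([cv2.resize(a,(400,300),interpolation=2),cv2.resize(c,(400,300),interpolation=2)]),np.hstack([b,b*0])]))
E
```

```text
t 15.55 pos [0.59   0.0704 0.2702] rot [ 0.01 -0.68 -0.16] shift [-0.129  -0.2675  0.0036] F [0.9 0.2 0.9] w -0.0 q [ 0.04  0.56 -0.28  1.83  0.21  0.77 -1.75]
```

View pics/s5c.png

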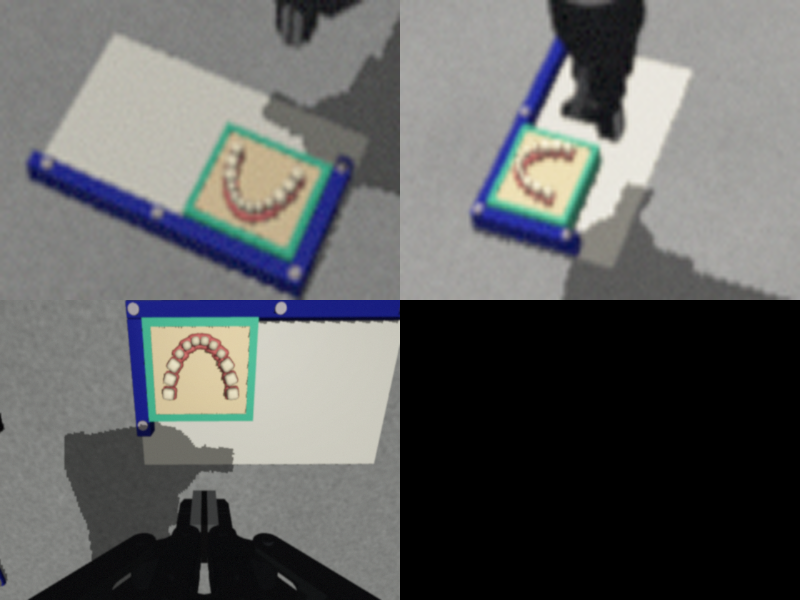

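The cast is home on both rails in all three views. Now for the button.

Call:
play_rows(plan=[[[0, 0, -6, -0.018, -0.037, -0.03, 1], [0, 0, -12, -0.036, -0.074, -0.03, 1], [0, 0, -18, -0.055, -0.112, -0.03, 1], [0, 0, -24, -0.074, -0.15, -0.03, 1], [0, 0, -28, -0.092, -0.19, -0.03, 1]]])

```text
t: 16.2
position: [0.4623, 0.2414, 0.2933]
eef_rot: [0.945, 0.327, -0.001, 0.0]
ft_force: [0.8, 1.2, 0.1]
width: -0.001
grasp_force: 0.0
```

```bash
python3 - <<'E'
from h import *
go(.4163,.3113,.27,.178+.489)
E
```

```text
t 16.2 pos [0.4623 0.2414 0.2933] rot [-0.04  0.12 -0.  ] shift [ 0.0071 -0.0834  0.0233] F [0.8 1.2 0.1] w -0.0 q [-0.18  0.45 -0.45  1.98  0.28  0.77 -1.7 ]
```

Call:
play_rows(plan=[[[0, 0, 0, 0.004, -0.035, 0.01, 1], [0, 0, 0, 0.007, -0.07, 0.015, 1], [0, 0, 0, 0.007, -0.078, 0.015, 1], [0, 0, 0, 0.007, -0.078, 0.015, 1]]])

```text
t: 16.6
position: [0.4199, 0.3075, 0.2785]
eef_rot: [0.945, 0.328, -0.001, -0.0]
ft_force: [0.1, 0.1, -0.6]
width: 0.003
grasp_force: 0.0
```

```bash
python3 - <<'E'
from h import *
go(.4163,.3113,.225,.178+.489)
for n,f in(('scene','sc6'),('side','si6')):
    p=shot(n,f)['pixels']
b=shot('wrist','w6')['pixels']
# red blobs in the wrist view -> button position at its height
m=cv2.inRange(cv2.cvtColor(b,cv2.COLOR_BGR2HSV),(0,150,60),(8,255,255))
n,l,s,c=cv2.connectedComponentsWithStats(m)
for i in range(1,n):
    if s[i,4]>80: print(s[i],c[i].round(1),ray('w6',c[i],.052).round(4))
E
```

```text
t 16.6 pos [0.4199 0.3075 0.2785] rot [-0.05  0.12  0.02] shift [-0.0004 -0.0052  0.0535] F [ 0.1  0.1 -0.6] w 0.0 q [-0.33  0.48 -0.46  1.99  0.3   0.74 -1.87]
[   5    1   72   67 3771] [40.2 34.4] [0.4314 0.4611 0.052 ]
[ 249  207   51   52 2075] [274.3 232.7] [0.4189 0.3106 0.052 ]
```

Call:
play_rows(plan=[[[0, 0, 0, 0, -0.004, 0.015, 1], [0, 0, 0, 0, -0.004, 0.03, 1], [0, 0, 0, 0, -0.004, 0.04, 1], [0, 0, 0, 0, -0.004, 0.046, 1], [0, 0, 0, 0, -0.004, 0.05, 1]]])

```text
t: 17.25
position: [0.4186, 0.3094, 0.2286]
eef_rot: [0.945, 0.326, -0.001, 0.0]
ft_force: [-0.1, 0.3, -0.3]
width: 0.001
grasp_force: 0.0
```

Call:
play_rows(plan=[[[0, 0, 0, 0, 0, 0.002, 1], [0, 0, 0, 0, 0, 0.004, 1], [0, 0, 0, 0, 0, 0.006, 1], [0, 0, 0, 0, 0, 0.008, 1], [0, 0, 0, 0, 0, 0.008, 1]]])

```text
t: 17.75
position: [0.4188, 0.3098, 0.2219]
eef_rot: [0.945, 0.326, 0.0, -0.0]
ft_force: [-0.2, -0.7, 3.8]
width: -0.002
grasp_force: 1.7
```

Call:
play_rows(plan=[[[0, 0, 0, 0, 0, 0.002, 1], [0, 0, 0, 0, 0, 0.003, 1], [0, 0, 0, 0, 0, 0.004, 1], [0, 0, 0, 0, 0, 0.005, 1], [0, 0, 0, 0, 0, 0.005, 1]]])

```text
t: 18.25
position: [0.4187, 0.3101, 0.2191]
eef_rot: [0.945, 0.326, 0.001, 0.001]
ft_force: [-5.3, -4.2, 26.5]
width: 0.002
grasp_force: 13.4
```

Call:
play_rows(plan=[[[0, 0, 0, 0, 0, 0.001, 1], [0, 0, 0, 0, 0, 0.002, 1], [0, 0, 0, 0, 0, 0.002, 1], [0, 0, 0, 0, 0, 0.002, 1]]])

```text
t: 18.65
position: [0.4187, 0.3103, 0.2188]
eef_rot: [0.945, 0.326, 0.001, 0.001]
ft_force: [-9.3, -8.4, 43.3]
width: 0.0
grasp_force: 21.7
```

The button bottomed out at 0.219 as predicted. I'll release it and clear away.

Call:
play_rows(plan=[[[0, 0, 0, 0, 0, -0.01, 1], [0, 0, 0, 0, 0, -0.03, 1], [0, 0, 0, 0, 0, -0.06, 1], [0, 0, 0, 0, 0, -0.09, 1], [0, 0, 0, 0, 0, -0.1, 1]]])

```text
t: 19.15
position: [0.4193, 0.3102, 0.3172]
eef_rot: [0.945, 0.326, 0.002, -0.001]
ft_force: [-0.0, -0.1, 1.4]
width: -0.001
grasp_force: 0.0
```

Call:
play_rows(plan=[[[0, 0, 0, 0, 0, 0, 1], [0, 0, 0, 0, 0, 0, 1], [0, 0, 0, 0, 0, 0, 1]]])

```text
t: 19.45
position: [0.4184, 0.3092, 0.3131]
eef_rot: [0.945, 0.326, -0.001, 0.0]
ft_force: [0.4, 0.3, 0.4]
width: -0.002
grasp_force: 0.0
```

```bash
python3 - <<'E'
from h import *
a=shot('scene','sc7')['pixels']; b=cv2.imread('pics/sc5.png')
d=cv2.absdiff(a,b).max(2)[230:300,210:310]; print('cast region changed px',(d>60).sum())
go(.4163,.3113,.32,.667)
# the burs, dish, spatula, bottles, spare vs the start picture
z=cv2.imread('pics/scene0.png')
for n,(x,y,w,h) in dict(burs=(178,150,40,35),dish=(143,176,30,25),bottles=(105,155,30,62),pot=(400,315,45,48),spat=(255,150,50,40),spare=(333,195,30,28)).items(): print(n,(cv2.absdiff(a,z).max(2)[y:y+h,x:x+w]>60).sum())
r=bot.job_done(); print(r)
E
```

```text
cast region changed px 295
t 19.5 pos [0.4184 0.3093 0.3132] rot [-0.02  0.15 -0.17] shift [-0.0004 -0.0029 -0.0068] F [0.5 0.8 0. ] w -0.0 q [-0.31  0.43 -0.48  1.97  0.27  0.81 -1.84]
burs 0
dish 0
bottles 0
pot 0
spat 0
spare 0
the job is handed in; nothing more can be done
None
```

The job is handed in at 19.5 s: the cast is home against both rails and the red button was then pressed fully down and released, with the burs, dish, bottles, pot, spatula and spare cast unmoved in the scene view; the one risk is that the wrist force briefly read 43 N during the press (through the fingertips), above the 40 N limit given for the arm and gripper body.

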